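# Close the mirror cabinet by its finger pad

### The job

The door of the grey mirror cabinet has been left ajar. Push it gently until it is fully shut, touching it with the fingertips only on the green finger pad at its top corner, so that the mirror stays free of marks. Touch nothing else, neither the cabinet itself nor the shelf and the things on it, and then draw the hand back clear.

Things in the scene. Friction and masses are not known exactly. Their poses are not given: they have to be found in the camera images.
- pad_face (a point): Point on the outer face of the green finger pad, on its vertical centre line, 30 mm below the door panel's top (z = 260 mm above the work surface; the pad's top is 36 mm above this point). In the door's frame (see door_hinge) it lies at x = -40 mm, y = +250 mm, and its axes are the same: x is the way to push.
- door_hinge (a point): Point on the vertical hinge line at the height of the door panel's top (z = 290 mm). Its axes turn with the door: x through the door towards the cabinet (the way to push), y along the door from hinge to free edge, z up. The door spans y = 0 to 280 mm; its back is at x = 0, the mirror at x = -18 mm, the pad's face at x = -40 mm.
- cabinet_door (a joint): Opening angle of the door in rad: 0 fully shut, at a stop; grows as the free edge swings out, anticlockwise seen from above. The hinge is lightly stiff (0.25 N m, 1 N at the pad), so the door stays where it is left; the magnet does not draw it in, so it must be pushed home.
- finger_pad: The green plastic finger pad at the top of the door by its free edge, the only place to touch: 56 mm wide, 75 mm high, its face 22 mm proud of the mirror; its green top lip, 6 mm above the door panel, is seen from above. It sits on soft foam and gives 1 mm per 2 N, 8 mm at most. Origin on the hinge line, 30 mm above the work surface, axes as for door_hinge.
- door_mirror: The door panel: grey metal frame with mirror glass, 280 mm wide, 260 mm high, 18 mm thick, from 30 to 290 mm above the work surface; back and edges count too. Origin on the hinge line at its lower edge, axes as for door_hinge. Not to be touched.
- cabinet_shell: Grey metal cabinet, 280 mm wide, 120 mm deep, top 290 mm above the work surface, fixed to a low tiled wall 262 mm high behind it. Origin on the work surface below the middle of its open front; x into the cabinet, y from hinge side to the other, z up. Front faces roughly world -y, hinge on the side far from the robot. Not to be touched.
- shelf: Low white plastic shelf facing the cabinet, 400 x 150 mm, its top 90 mm above the work surface; fixed. Origin on the work surface under its middle, x along its length. Not to be touched.
- toothbrush: Orange electric toothbrush standing upright on a round white foot of 52 mm diameter, 198 mm high, on the shelf. Origin at the middle of the underside. Leave alone.
- jar: Frosted glass jar with wooden lid, 66 mm diameter, 86 mm high, on the shelf. Origin at the middle of the underside. Leave alone.
- dish: White ceramic dish, 84 mm diameter, 30 mm high, on the shelf. Origin at the middle of the underside. Leave alone.
- comb: Wooden comb lying on the front of the shelf, 150 x 33 x 6 mm. Origin about the middle of its underside, x along its length. Leave alone.

How it is judged:
On the way, in this order (a step that is already met when the one before it is completed fails the run):
1. the fingers touch the green pad while the door is still ajar (contact force between the fingers and finger_pad above 0.2 N and value of joint cabinet_door above 0.1 rad), for 0.06 s.
2. the door is pushed fully shut (value of joint cabinet_door below 0.03 rad), for 0.2 s.
At the end, for the whole second after the job is handed in: The door is shut to within 0.03 rad (8 mm at its free edge) and at rest, and the toothbrush, jar, dish and comb are within 10 mm of where they were (value of joint cabinet_door below 0.03 rad and velocity of joint cabinet_door between -0.05 and 0.05 rad/s and distance of each of toothbrush, jar, dish, comb from where it was at the start of the episode below 0.01 m); the robot touches nothing.
It fails at once if the robot touches the mirror, the door panel's frame, edges or back (over 0.5 N) (contact force between any of the fingers, the arm and door_mirror above 0.5 N).
It fails at once if the robot touches the cabinet or the shelf (over 0.5 N) (contact force between any of the fingers, the arm and cabinet_shell above 0.5 N or contact force between any of the fingers, the arm and shelf above 0.5 N).
It fails at once if the robot touches, lifts or moves a thing on the shelf (over 0.5 N or 10 mm) (contact force between any of the fingers, the arm and toothbrush above 0.5 N or contact force between any of the fingers, the arm and jar above 0.5 N or contact force between any of the fingers, the arm and dish above 0.5 N or contact force between any of the fingers, the arm and comb above 0.5 N or distance of any of toothbrush, jar, dish, comb from where it was at the start of the episode above 0.01 m).
It fails at once if the pad is pressed hard (over 25 N) (contact force between any of the fingers, the arm and finger_pad above 25 N).
It fails at once if the door is slammed (closing faster than 1.2 rad/s) (velocity of joint cabinet_door below -1.2 rad/s).
It also fails if it takes over 40 s, if anything falls off the work surface, if the arm or the gripper's body presses on something with over 40 N, if the wrist force passes 120 N, or if a joint passes its speed limit or range.

### The arm

A 6-joint arm with a two-finger parallel gripper is mounted at the origin on the work surface. World frame = base frame: x ahead of the robot, y to its left, z up, the work surface at z = 0. Lengths are in m, angles in rad, forces in N, time in s.
With the tool pointing down it reaches from about 0.3 to 0.75 m from the base axis. Payload 8.5 kg.
Tool frame: the origin (TCP) lies midway between the tips of the shut fingers; the grasp point (between the pads) lies 19 mm behind it; z points along the fingers, y is the line along which they close (so a half turn about z gives the same grasp; the last joint's range is limited). The gripper opens to 85 mm and grips with 20 to 120 N. Pads are 22 mm wide; open, the fingers measure 114 mm over their backs; the gripper's body (76 mm by 85 mm) begins 54 mm behind the grasp point. The pads swing forward as they close: fully open they stand 13 mm farther back than shut.
Start: joints at [-1.526, 0.381, 1.297, -0, 1.464, -0.215], TCP at [0.141, -0.532, 0.231] pointing down, gripper open.
Joint ranges: [-3.11, 3.11], [-0.89, 2.33], [0.22, 2.48], [-1.42, 4.56], [0.17, 2.85], [-2.88, 2.88]. Speed limits (rad/s): [2.39, 2.39, 3.14, 3.14, 3.14, 3.14].

### API

Orientations are given as a rotation vector (axis times angle).
In Python, from workcell import status, vision, close_job gives the robot as it stands.
- The arm moves only by the shell command python3 -m jog 'ROWS' [OPENING]. ROWS is JSON, a list of rows, each a list of 6 numbers: the shift along the tool's x, y, z in m, then the turn, a rotation vector about the tool's x, y, z in degrees. In form: [[dx, dy, dz, ax, ay, az], ...]. A call has 1 to 20 rows; each row is the pose to reach, as a shift and turn from the pose commanded when the call began, along the tool's axes at that moment; what a row does not reach only later rows make up. A row lasts 1/12 s, in which the tool goes at most 41.7 mm and 7.16 degrees, less where a joint would pass 70% of its speed; a pose out of reach is approached as far as the arm can. A call with a gripper value outside its range is refused whole. OPENING is the finger opening in m, from 0 to 0.0854, set as the call begins (- or left out, the last holds). The fingers move at their own pace and stop on an object; the grip force is fixed at half the most. Time passes only in rows, so rows that repeat a pose let the fingers close. It gives the time, the measured TCP pose, the force, the opening and the grip force at its end, in the units of the state.
- status.observe(): the state, without advancing time (a new reading comes with each control period).
- vision.grab_frame(name): name is "scene" or "side" or "wrist"; returns (picture, depth): 384x512x3 uint8, blue, green, red; 384x512 float32, m along the optical axis (not along the pixel's ray), 0 where there is no reading.
- vision.get_calibration(name): a dict with "fovy" (degrees; the focal length in pixels is half the picture's height over the tangent of half this angle, whatever the lens; pixels are square), "cx", "cy" (the principal point, pixels), "distortion" ([k1, k2, p1, p2, k3] as OpenCV has them; the pictures are not rectified), "position" and "orientation" of the camera in the world; the wrist camera has in their place "tool_from_camera" (4x4, takes a point from camera to tool coordinates, whose origin is the TCP and whose axes are the flange's). Camera axes: x right, y down, z forward; pixel columns grow to the right and rows downward; lengths in m; the calibration is good to about 2 mm. A picture is of the moment at which its call begins: read the wrist's pose just before it. get_calibration takes no time and is no camera call.
- close_job(): hands the job in; it is judged then, once.
The state is a dict: "t": time; "q": joint angles; "joint_vel": joint speeds; "effort": joint torques, N m; "position": TCP position; "tool_rot": TCP orientation; "ft_force": force on the tool from outside, world axes, zero at the start; "moment": the same for the moment, N m; "gripper_width": finger opening in m; "grasp_force": force on a finger pad.
Only numpy, scipy, OpenCV 4.12 (cv2) and the standard library are available. Lean on these libraries where they do the work, as an engineer would, in place of code of your own. Each camera call takes 0.05 s, during which the arm holds its last target. There are 200 camera calls.

## Working session

There is one attempt and no reset: what is moved stays moved. The work goes in short steps, Python scripts to look and compute and a shell command to move; the robot and the scene stay as the last step left them, time stands still between calls to the robot, and variables do not carry over. Pictures are saved under pics/ and viewed, at most 10 in all, crops included, and the job is handed in when it is done.

```bash
mkdir -p pics; cat > h.py <<'E'
import numpy as np, cv2
from scipy.spatial.transform import Rotation as R
from workcell import status, vision
def cam(name, st=None):
    c=vision.get_calibration(name); f=192/np.tan(np.radians(c["fovy"])/2)
    K=np.array([[f,0,c["cx"]],[0,f,c["cy"]],[0,0,1]]); D=np.array(c["distortion"],float)
    if "position" in c:
        o=np.array(c["orientation"],float); Rm=o if o.shape==(3,3) else R.from_rotvec(o).as_matrix()
        return K,D,Rm,np.array(c["position"],float)
    T=np.eye(4); T[:3,:3]=R.from_rotvec(st["tool_rot"]).as_matrix(); T[:3,3]=st["position"]
    T=T@np.array(c["tool_from_camera"]); return K,D,T[:3,:3],T[:3,3]
def rays(C,px):
    u=cv2.undistortPoints(np.array(px,float).reshape(-1,1,2),C[0],C[1]).reshape(-1,2)
    return np.c_[u,np.ones(len(u))]@C[2].T
def onz(C,px,z):
    d=rays(C,px); return C[3]+d*((z-C[3][2])/d[:,2])[:,None]
def bydepth(C,px,dep):
    return C[3]+rays(C,px)*np.array(dep)[:,None]
E
python3 - <<'E'
from h import *
ims=[]
st=status.observe(); print(st["position"],st["tool_rot"],st["t"],st["ft_force"])
for n in("scene","side","wrist"):
    c=vision.get_calibration(n); print(n,c.get("position"),c.get("orientation"),c["fovy"])
    im,d=vision.grab_frame(n); cv2.imwrite(f"pics/{n}0.png",im); np.save(f"{n}0.npy",d)
    C=cam(n,st); hsv=cv2.cvtColor(im,cv2.COLOR_BGR2HSV)
    m=cv2.inRange(hsv,(40,80,40),(85,255,255)); k,l,s,ce=cv2.connectedComponentsWithStats(m)
    for i in range(1,k):
        if s[i,4]>15:
            v,u=np.where((l==i)&(d>0)); P=bydepth(C,np.c_[u,v],d[v,u])
            print(s[i],P.min(0).round(3),P.max(0).round(3),np.median(P,0).round(3))
E
```

```text
[ 0.14127181 -0.53123306  0.23071692] [-3.11364699e+00 -4.06778778e-01 -1.50674890e-04] 0.0 [-0.10291939  0.3998423  -0.03035394]
scene [ 0.72945391 -0.23353107  1.21823127] [-2.68222478 -0.92150118  0.14768102] 53.79707862516999
[339  29  26  44 548] [ 0.25   0.667 -0.431] [0.48  1.245 0.205] [0.458 0.678 0.121]
[245 191  22  21 426] [ 0.527 -0.023  0.226] [0.589 0.034 0.302] [0.56  0.001 0.296]
side [0.69312411 0.3711212  1.4001919 ] [-0.68118129 -2.96309614  0.4654253 ] 44.76048633624549
[234 178  21  24 300] [ 0.51  -0.123 -0.004] [0.587 0.038 0.301] [0.557 0.01  0.295]
wrist None None 69.8895631534186
```

View pics/scene0.png

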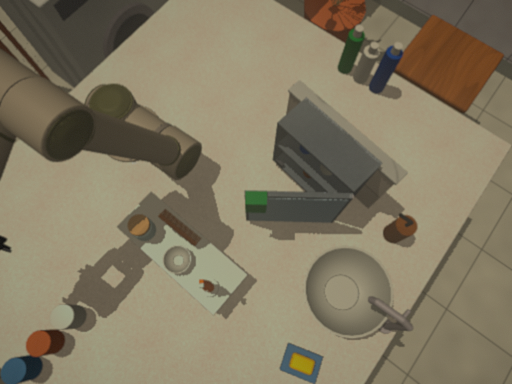

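View pics/side0.png

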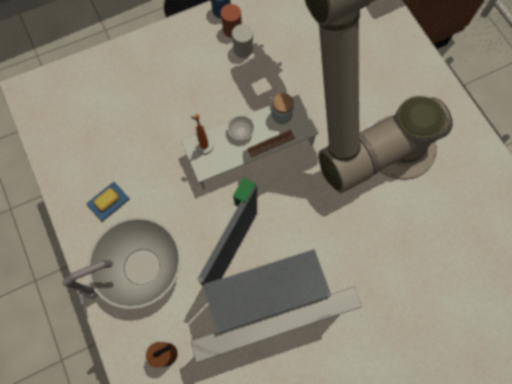

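View pics/wrist0.png

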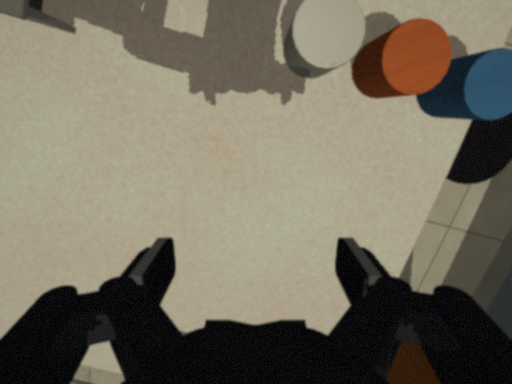

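The scene view shows the door with its green lip at (256,201), its hinge end near (350,195), and the cabinet at (325,150). The shelf with its things is around (190,250). The side view shows the lip at (245,190), the hinge at about (210,278), and the shelf at (250,140). The wrist view shows only the table and three cups.

```bash
python3 - <<'E'
from h import *
for n in("scene","side"):
    im=cv2.imread(f"pics/{n}0.png"); d=np.load(f"{n}0.npy"); C=cam(n)
    v,u=np.where(d>0); P=bydepth(C,np.c_[u,v],d[v,u]); hsv=cv2.cvtColor(im,cv2.COLOR_BGR2HSV)[v,u]
    g=(hsv[:,0]>40)&(hsv[:,0]<85)&(hsv[:,1]>80)
    box=(P[:,0]>.3)&(P[:,0]<1.05)&(P[:,1]>-.25)&(P[:,1]<.45)
    G=P[g&box&(abs(P[:,2]-.296)<.008)]; r=cv2.minAreaRect((G[:,:2]*1000).astype(np.float32))
    print(n,"lip",len(G),np.median(G[:,2]).round(4),cv2.boxPoints(r).round(0).tolist(),[round(x) for x in r[1]])
    m=np.zeros(im.shape[:2],np.uint8); s=box&(abs(P[:,2]-.290)<.007)&~g; m[v[s],u[s]]=255
    k,l,st,_=cv2.connectedComponentsWithStats(m)
    for i in range(1,k):
        if st[i,4]>120:
            Q=P[l[v,u]==i]; r=cv2.minAreaRect((Q[:,:2]*1000).astype(np.float32))
            print(" top",st[i],np.median(Q[:,2]).round(3),cv2.boxPoints(r).round(0).tolist(),[round(x) for x in r[1]])
    # things above shelf
    for nm,lo,hi in(("shelf",.083,.097),("jar",.165,.19),("brush",.2,.3)):
        s=(P[:,0]>.3)&(P[:,0]<.75)&(P[:,1]>-.35)&(P[:,1]<-.03)&(P[:,2]>lo)&(P[:,2]<hi)
        if s.sum()>3:
            Q=P[s]; r=cv2.minAreaRect((Q[:,:2]*1000).astype(np.float32)); print(" ",nm,s.sum(),Q[:,2].max().round(3),cv2.boxPoints(r).round(0).tolist())
E
```

```text
scene lip 305 0.2968 [[524.0, 4.0], [546.0, -25.0], [589.0, 8.0], [567.0, 37.0]] [54, 37]
 top [ 277   97  106   95 4137] 0.291 [[468.0, 215.0], [745.0, 175.0], [762.0, 293.0], [485.0, 333.0]] [120, 281]
 top [266 191  88   9 572] 0.291 [[564.0, 40.0], [575.0, 25.0], [757.0, 158.0], [746.0, 173.0]] [225, 18]
  shelf 4445 0.097 [[294.0, -278.0], [638.0, -293.0], [644.0, -142.0], [301.0, -128.0]]
  jar 371 0.187 [[299.0, -201.0], [301.0, -260.0], [595.0, -254.0], [593.0, -194.0]]
  brush 92 0.291 [[571.0, -236.0], [586.0, -254.0], [598.0, -244.0], [584.0, -226.0]]
side lip 290 0.2955 [[523.0, 8.0], [544.0, -21.0], [589.0, 12.0], [569.0, 41.0]] [56, 35]
 top [197 183  61 100 681] 0.289 [[519.0, 11.0], [530.0, -3.0], [756.0, 164.0], [746.0, 178.0]] [281, 18]
 top [ 203  249  129   84 5952] 0.29 [[468.0, 219.0], [746.0, 179.0], [763.0, 294.0], [484.0, 333.0]] [116, 282]
  shelf 3826 0.097 [[294.0, -277.0], [638.0, -293.0], [645.0, -137.0], [301.0, -121.0]]
  jar 348 0.19 [[298.0, -197.0], [301.0, -260.0], [595.0, -248.0], [593.0, -185.0]]
  brush 139 0.291 [[565.0, -239.0], [590.0, -254.0], [601.0, -235.0], [575.0, -221.0]]
```

```bash
cat >> h.py <<'E'
H=np.array([.746,.1775]); A0=np.arctan2(.040,-.2775)   # hinge, shut y-direction angle
def pose(th,gap,z,tilt=20,along=.25,finger=.011):
    """tool pose with leading edge gap before the pad face, door at angle th"""
    a=A0+th; yd=np.array([np.cos(a),np.sin(a)]); xd=np.array([yd[1],-yd[0]])
    t=np.radians(tilt); X=np.r_[xd,0]; Z=np.array([0,0,1.])
    z_=-np.cos(t)*Z+np.sin(t)*X; x_=np.cos(t)*X+np.sin(t)*Z
    p=H+along*yd-(.040+gap+finger*np.cos(t))*xd
    return np.r_[p,z], np.c_[x_,np.cross(z_,x_),z_]
def row(p,Rm,ref=None):
    st=status.observe(); p0,R0=ref if ref else (np.array(st["position"]),R.from_rotvec(st["tool_rot"]).as_matrix())
    w=R.from_matrix(R0.T@Rm).as_rotvec(degrees=True)
    return (R0.T@(p-p0)).round(4).tolist()+w.round(2).tolist()
E
python3 - <<'E'
from h import *
print(vision.get_calibration("wrist")["tool_from_camera"])
th=np.arctan2(-.593,-.805)-A0+2*np.pi; print("th",th, pose(th,.08,.40))
st=status.observe();p0=np.array(st["position"]);R0=R.from_rotvec(st["tool_rot"]).as_matrix()
p,Rm=pose(th,.08,.40); print(row(p,Rm,(p0+[0,0,.2],R0)))
E
python3 -m jog '[[0,0,-0.04,0,0,0],[0,0,-0.08,0,0,0],[0,0,-0.12,0,0,0],[0,0,-0.16,0,0,0],[0,0,-0.2,0,0,0],[0,0,-0.2,0,0,0],[0,0,-0.2,0,0,0]]' 0
```

```text
[[ 1.19484372e-03 -9.58490233e-01 -2.85122862e-01  7.38705838e-02]
 [ 9.99999209e-01  1.25740655e-03 -3.63672067e-05  4.88721868e-04]
 [ 3.93372968e-04 -2.85122593e-01  9.58490977e-01 -1.43576420e-01]
 [ 0.00000000e+00  0.00000000e+00  0.00000000e+00  1.00000000e+00]]
th 0.7780576885693762 (array([ 0.6220194 , -0.07571226,  0.4       ]), array([[-5.57328576e-01,  8.05131247e-01, -2.02851012e-01],
       [ 7.56575892e-01,  5.93096683e-01,  2.75371105e-01],
       [ 3.42020143e-01, -2.77555756e-17, -9.39692621e-01]]))
[0.5816, -0.3168, 0.0313, 19.4, 13.16, -110.19]
t: 0.73
position: [0.1414, -0.5318, 0.4331]
tool_rot: [3.111, 0.407, -0.0]
ft_force: [0.5, -0.9, 0.2]
gripper_width: 0.0005
grasp_force: 0.0
```

```bash
python3 -m jog '[[0.58,-0.317,0.03,19.4,13.2,-110.2],[0.58,-0.317,0.03,19.4,13.2,-110.2],[0.58,-0.317,0.03,19.4,13.2,-110.2],[0.58,-0.317,0.03,19.4,13.2,-110.2],[0.58,-0.317,0.03,19.4,13.2,-110.2],[0.58,-0.317,0.03,19.4,13.2,-110.2],[0.58,-0.317,0.03,19.4,13.2,-110.2],[0.58,-0.317,0.03,19.4,13.2,-110.2],[0.58,-0.317,0.03,19.4,13.2,-110.2],[0.58,-0.317,0.03,19.4,13.2,-110.2],[0.58,-0.317,0.03,19.4,13.2,-110.2],[0.58,-0.317,0.03,19.4,13.2,-110.2],[0.58,-0.317,0.03,19.4,13.2,-110.2],[0.58,-0.317,0.03,19.4,13.2,-110.2],[0.58,-0.317,0.03,19.4,13.2,-110.2],[0.58,-0.317,0.03,19.4,13.2,-110.2],[0.58,-0.317,0.03,19.4,13.2,-110.2],[0.58,-0.317,0.03,19.4,13.2,-110.2],[0.58,-0.317,0.03,19.4,13.2,-110.2],[0.58,-0.317,0.03,19.4,13.2,-110.2]]'
python3 - <<'E'
from h import *
st=status.observe(); print(st["q"])
print(row(*pose(.778,.08,.40)), row(*pose(.778,.06,.255)))
im,d=vision.grab_frame("wrist"); cv2.imwrite("pics/wrist1.png",im); C=cam("wrist",st)
v,u=np.where(d>0); P=bydepth(C,np.c_[u,v],d[v,u]); h=cv2.cvtColor(im,cv2.COLOR_BGR2HSV)[v,u]
G=P[(h[:,0]>40)&(h[:,0]<85)&(h[:,1]>80)&(abs(P[:,2]-.296)<.008)]
if len(G): print(len(G),np.median(G[:,2]),cv2.boxPoints(cv2.minAreaRect((G[:,:2]*1000).astype(np.float32))))
E
```

```text
t: 2.4
position: [0.6197, -0.077, 0.4015]
tool_rot: [-1.276, -2.517, -0.224]
ft_force: [-0.9, -0.4, 0.4]
gripper_width: -0.0
grasp_force: 0.0
[-0.38834732  0.64244523  0.41256936  0.25827428  2.37045463 -0.86103906]
[-0.0008, 0.0027, 0.0013, 0.01, 0.03, -0.12] [-0.0315, 0.0027, 0.1444, 0.01, 0.03, -0.12]
2106 0.2969241003155184 [[524.96747    5.188753]
 [547.3144   -24.721498]
 [592.832      9.286146]
 [570.48505   39.196396]]
```

View pics/wrist1.png

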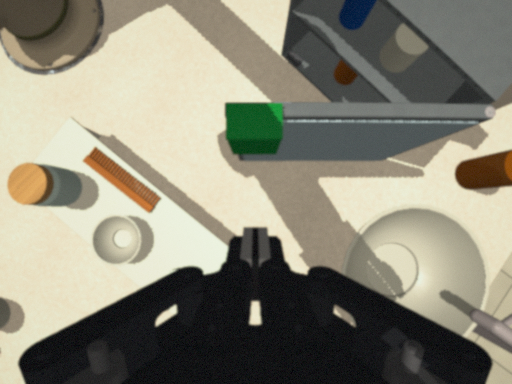

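The wrist view shows the green lip at (226–284, 103–122), in line with the shut fingertips at (255,240). The way down is free, so I'm lowering the tool in front of the pad.

```bash
python3 -m jog '[[-0.01,0.001,0.035,0,0,0],[-0.02,0.002,0.07,0,0,0],[-0.025,0.003,0.11,0,0,0],[-0.031,0.003,0.144,0,0,0],[-0.031,0.003,0.144,0,0,0],[-0.031,0.003,0.144,0,0,0],[-0.031,0.003,0.144,0,0,0]]'
python3 - <<'E'
from h import *
p,Rm=pose(.778,.06,.255); print(row(p,Rm),status.observe()["ft_force"])
print("approach")
for g in(.01,.004,0,-.003,-.006): print(g,row(*pose(.778,g,.255)))
E
```

```text
t: 3.03
position: [0.6117, -0.0593, 0.2586]
tool_rot: [-1.276, -2.523, -0.225]
ft_force: [0.0, 0.3, 1.1]
gripper_width: 0.0
grasp_force: 0.0
[-0.0005, -0.0014, 0.0036, 0.17, 0.29, -0.0] [0.01084541 0.30348443 1.1117277 ]
approach
0.01 [0.0465, -0.0015, 0.0205, 0.17, 0.29, -0.0]
0.004 [0.0522, -0.0015, 0.0225, 0.17, 0.29, -0.0]
0 [0.056, -0.0015, 0.0238, 0.17, 0.29, -0.0]
-0.003 [0.0588, -0.0015, 0.0248, 0.17, 0.29, -0.0]
-0.006 [0.0616, -0.0015, 0.0258, 0.17, 0.29, -0.0]
```

```bash
python3 -m jog '[[0.01,-0.001,0.004,0,0,0],[0.02,-0.001,0.008,0,0,0],[0.03,-0.001,0.013,0,0,0],[0.038,-0.001,0.017,0,0,0],[0.046,-0.001,0.02,0,0,0],[0.05,-0.001,0.022,0,0,0],[0.053,-0.001,0.0225,0,0,0],[0.055,-0.001,0.0235,0,0,0],[0.057,-0.001,0.024,0,0,0],[0.057,-0.001,0.024,0,0,0]]'
python3 - <<'E'
from h import *
print(row(*pose(.778,0,.255)))
im,d=vision.grab_frame("wrist"); cv2.imwrite("pics/wrist2.png",im[60:300])
E
```

```text
t: 3.87
position: [0.5735, -0.0092, 0.2524]
tool_rot: [-1.273, -2.519, -0.224]
ft_force: [-0.7, -0.2, 0.7]
gripper_width: 0.0002
grasp_force: 0.3
[-0.0013, -0.0004, -0.0032, -0.01, 0.05, -0.0]
```

View pics/wrist2.png

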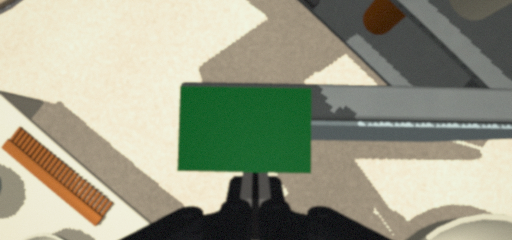

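```bash
python3 - <<'E'
from h import *
for th in (.76,.73,.7,.67,.64,.61,.58,.55,.52,.49,.46,.43,.40,.37,.34,.31,.28,.25): 
    r=row(*pose(th,0,.257)); print([round(x,3) for x in r[:3]]+[round(x,1) for x in r[3:]])
E
```

```text
[0.004, -0.001, -0.004, -0.4, 0.0, 1.0]
[0.011, -0.003, -0.001, -0.9, 0.0, 2.6]
[0.018, -0.004, 0.002, -1.5, 0.0, 4.2]
[0.025, -0.004, 0.004, -2.1, 0.0, 5.8]
[0.032, -0.005, 0.007, -2.7, 0.0, 7.4]
[0.04, -0.005, 0.009, -3.3, 0.0, 9.0]
[0.047, -0.005, 0.012, -3.9, 0.0, 10.7]
[0.054, -0.005, 0.015, -4.5, 0.0, 12.3]
[0.061, -0.005, 0.017, -5.0, 0.0, 13.9]
[0.068, -0.004, 0.02, -5.6, 0.0, 15.5]
[0.075, -0.004, 0.022, -6.2, 0.0, 17.1]
[0.083, -0.003, 0.025, -6.8, 0.0, 18.7]
[0.09, -0.001, 0.028, -7.4, 0.0, 20.4]
[0.097, 0.0, 0.03, -8.0, 0.0, 22.0]
[0.104, 0.002, 0.033, -8.6, 0.0, 23.6]
[0.111, 0.004, 0.035, -9.2, 0.0, 25.2]
[0.117, 0.006, 0.038, -9.8, 0.0, 26.8]
[0.124, 0.008, 0.04, -10.3, 0.0, 28.4]
```

```bash
python3 -m jog '[[0.004,-0.001,-0.004,-0.4,0,1],[0.011,-0.003,-0.001,-0.9,0,2.6],[0.018,-0.004,0.002,-1.5,0,4.2],[0.025,-0.004,0.004,-2.1,0,5.8],[0.032,-0.005,0.007,-2.7,0,7.4],[0.04,-0.005,0.009,-3.3,0,9],[0.047,-0.005,0.012,-3.9,0,10.7],[0.054,-0.005,0.015,-4.5,0,12.3],[0.061,-0.005,0.017,-5,0,13.9],[0.068,-0.004,0.02,-5.6,0,15.5],[0.075,-0.004,0.022,-6.2,0,17.1],[0.083,-0.003,0.025,-6.8,0,18.7],[0.09,-0.001,0.028,-7.4,0,20.4],[0.097,0,0.03,-8,0,22],[0.104,0.002,0.033,-8.6,0,23.6]]'
python3 - <<'E'
from h import *
print("at .34:",row(*pose(.34,0,.257)))
for th in (.31,.28,.25,.22,.19,.16,.13,.11,.09,.07,.055,.04): 
    r=row(*pose(th,0,.257)); print(th,[round(x,3) for x in r[:3]]+[round(x,1) for x in r[3:]])
im,d=vision.grab_frame("wrist"); cv2.imwrite("pics/wrist3.png",im[60:300])
E
```

```text
t: 5.17
position: [0.5103, 0.0799, 0.2573]
tool_rot: [-1.814, -2.205, -0.32]
ft_force: [0.2, -0.9, 0.4]
gripper_width: -0.0003
grasp_force: 0.6
at .34: [-0.0008, 0.0002, 0.0, 0.1, 0.05, -0.15]
0.31 [0.006, -0.001, 0.003, -0.5, 0.1, 1.5]
0.28 [0.013, -0.002, 0.005, -1.1, 0.1, 3.1]
0.25 [0.021, -0.003, 0.008, -1.7, 0.1, 4.7]
0.22 [0.028, -0.004, 0.01, -2.2, 0.1, 6.3]
0.19 [0.035, -0.005, 0.013, -2.8, 0.0, 7.9]
0.16 [0.042, -0.005, 0.016, -3.4, 0.0, 9.5]
0.13 [0.049, -0.005, 0.018, -4.0, 0.0, 11.2]
0.11 [0.054, -0.005, 0.02, -4.4, 0.0, 12.2]
0.09 [0.059, -0.005, 0.022, -4.8, 0.0, 13.3]
0.07 [0.064, -0.004, 0.023, -5.2, 0.0, 14.4]
0.055 [0.067, -0.004, 0.025, -5.5, 0.0, 15.2]
0.04 [0.071, -0.004, 0.026, -5.8, 0.0, 16.0]
```

View pics/wrist3.png

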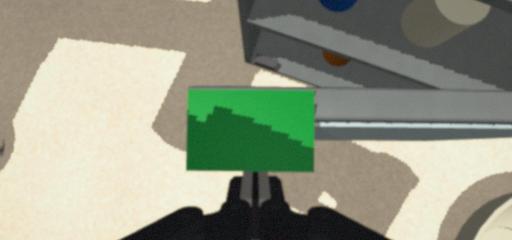

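The door is moving along with the fingertips. The pad spans (188–315, 88–170) and the fingers are at (255,175), so they are still centred. I'll continue the arc.

```bash
python3 -m jog '[[0.006,-0.001,0.003,-0.5,0,1.5],[0.013,-0.002,0.005,-1.1,0,3.1],[0.021,-0.003,0.008,-1.7,0,4.7],[0.028,-0.004,0.01,-2.2,0,6.3],[0.035,-0.005,0.013,-2.8,0,7.9],[0.042,-0.005,0.016,-3.4,0,9.5],[0.049,-0.005,0.018,-4,0,11.2],[0.054,-0.005,0.02,-4.4,0,12.2],[0.059,-0.005,0.022,-4.8,0,13.3],[0.064,-0.004,0.023,-5.2,0,14.4],[0.067,-0.004,0.025,-5.5,0,15.2],[0.071,-0.004,0.026,-5.8,0,16],[0.071,-0.004,0.026,-5.8,0,16]]'
python3 - <<'E'
from h import *
print("at .04:",row(*pose(.04,0,.257)))
for g in (0,-.001,-.002,-.003,-.004): print(g,row(*pose(0,g,.257)))
im,d=vision.grab_frame("side"); C=cam("side")
v,u=np.where(d>0); P=bydepth(C,np.c_[u,v],d[v,u])
h=cv2.cvtColor(im,cv2.COLOR_BGR2HSV)[v,u]; G=P[(h[:,0]>40)&(h[:,0]<85)&(h[:,1]>80)&(abs(P[:,2]-.296)<.008)]
print(len(G),cv2.boxPoints(cv2.minAreaRect((G[:,:2]*1000).astype(np.float32))).round().tolist() if len(G) else "")
print([pose(0,0,.29,0,a,0)[0][:2].round(3).tolist() for a in (.222,.278)])
E
```

```text
t: 6.3
position: [0.4915, 0.1536, 0.2568]
tool_rot: [-2.139, -1.934, -0.377]
ft_force: [-0.8, 1.2, -0.2]
gripper_width: 0.0002
grasp_force: 0.0
at .04: [-0.0003, 0.0007, -0.0003, -0.04, 0.01, 0.13]
0 [0.0092, -0.0011, 0.0031, -0.83, 0.01, 2.28]
-0.001 [0.0101, -0.0011, 0.0034, -0.83, 0.01, 2.28]
-0.002 [0.011, -0.001, 0.0038, -0.83, 0.01, 2.28]
-0.003 [0.012, -0.001, 0.0041, -0.83, 0.01, 2.28]
-0.004 [0.0129, -0.0009, 0.0044, -0.83, 0.01, 2.28]
313 [[464.0, 170.0], [519.0, 162.0], [524.0, 197.0], [469.0, 205.0]]
[[0.521, 0.17], [0.465, 0.178]]
```

```bash
python3 -m jog '[[0.003,0,0.001,-0.3,0,0.8],[0.006,-0.001,0.002,-0.6,0,1.5],[0.009,-0.001,0.003,-0.8,0,2.2],[0.01,-0.001,0.0035,-0.8,0,2.2],[0.011,-0.001,0.004,-0.8,0,2.2],[0.011,-0.001,0.004,-0.8,0,2.2],[0.011,-0.001,0.004,-0.8,0,2.2]]'
```

```text
t: 6.93
position: [0.492, 0.164, 0.2566]
tool_rot: [-2.184, -1.894, -0.382]
ft_force: [-0.7, -8.9, 1.0]
gripper_width: -0.0001
grasp_force: 4.4
```

```bash
python3 -m jog '[[0,0,0,0,0,0],[0,0,0,0,0,0],[0,0,0,0,0,0],[-0.001,0,-0.0004,0,0,0],[-0.002,0,-0.0007,0,0,0],[-0.003,0,-0.001,0,0,0],[-0.004,0,-0.0015,0,0,0],[-0.006,0,-0.002,0,0,0],[-0.01,0,-0.004,0,0,0],[-0.02,0,-0.007,0,0,0],[-0.04,0,-0.015,0,0,0],[-0.06,0,-0.022,0,0,0],[-0.08,0,-0.03,0,0,0],[-0.09,0,-0.035,0,0,0],[-0.09,0,-0.035,0,0,0],[-0.09,0,-0.035,0,0,0]]'
python3 - <<'E'
from h import *
for n in("side","scene"):
    im,d=vision.grab_frame(n); C=cam(n); cv2.imwrite(f"pics/{n}9.png",im)
    v,u=np.where(d>0); P=bydepth(C,np.c_[u,v],d[v,u])
    h=cv2.cvtColor(im,cv2.COLOR_BGR2HSV)[v,u]; G=P[(h[:,0]>40)&(h[:,0]<85)&(h[:,1]>80)&(abs(P[:,2]-.296)<.008)]
    print(len(G),cv2.boxPoints(cv2.minAreaRect((G[:,:2]*1000).astype(np.float32))).round().tolist() if len(G) else "")
E
```

```text
t: 8.27
position: [0.4784, 0.0691, 0.2589]
tool_rot: [-2.183, -1.892, -0.385]
ft_force: [-0.4, -0.1, 0.7]
gripper_width: -0.0001
grasp_force: 0.0
324 [[464.0, 175.0], [519.0, 167.0], [524.0, 202.0], [469.0, 210.0]]
279 [[464.0, 171.0], [520.0, 164.0], [525.0, 204.0], [469.0, 211.0]]
```

View pics/side9.png

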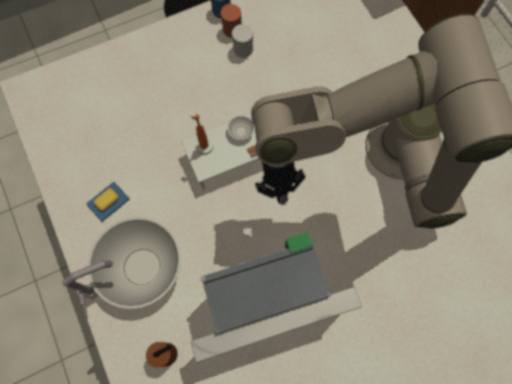

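The side view shows the door flush with the cabinet front, with the pad at (299,242). The hand is clear at (280,180) and the things on the shelf that can be seen are undisturbed. The 9 N reaction before I drew back confirms the door was against its stop.

```bash
python3 -c "
from workcell import close_job
print(close_job())"
```

```text
the job is handed in; nothing more can be done
None
```

The door is pushed fully shut, touched only on the green pad, and the hand is drawn back about 95 mm; the job is handed in, though the hand-in returned no verdict.

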